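# Index the tube rack one row with the hand wheel

### The job

Bring the middle row of tubes under the nozzles: with your fingertips, push the hand wheel round clockwise (seen from above) by its upright handle through exactly one turn, so that the handle comes back into line with the pointer, without running past it, then let go and move clear. Do not pinch or grip the handle, only push it; never turn the wheel backwards from its start, and do not touch the tube rack: the wheel alone must move it. Leave everything else on the bench where it is.

Things in the scene. Friction and masses are not known exactly. Their poses are not given: they have to be found in the camera images.
- wheel (a joint): the hand wheel's angle in rad: 0 at the start (handle in line with the pointer), grows clockwise seen from above, 6.283 after one turn. It has no stop or detent there. The wheel is horizontal on a vertical axle, drags with about 0.1 to 0.15 N m (2 to 3 N at the handle) and stays where it is left; one turn moves the rack 24 mm along its track, away from the wheel
- wheel_axis (a point): centre of the hand wheel, on its vertical axis, at the mid-height of the rim, 104 mm above the bench. The black rim has a mean radius of 66 mm and is 14 mm thick (top 111 mm above the bench); three thin steel spokes, hub 34 mm across, its top 10 mm above this point
- handle: the wheel's one upright handle: a grey flat-sided paddle on the rim, at the end of one spoke, 66 mm from the wheel's axis; 36 mm long radially, 14 mm thick along the rim, standing 64 mm high. Origin: middle of its foot, 108 mm above the bench; its top is 172 mm above the bench. Its x axis points outwards from the wheel's axis, its y axis backwards (opposite to clockwise travel), z up. It is rigid with the wheel
- handle_mid (a point): centre of the handle, 34 mm above its foot, 142 mm above the bench
- handle_rear: the handle's rear broad side (28 mm wide, 7 mm from the handle's middle plane), the one to push for clockwise turning; same origin and axes as the handle
- handle_front: the handle's front broad side, opposite to the rear one; same origin and axes as the handle
- handle_outer: the handle's narrow outer edge, 18 mm outwards of its centre line; same origin and axes as the handle
- handle_inner: the handle's narrow inner edge, 18 mm towards the wheel's axis; same origin and axes as the handle
- pointer_tip (a point): the fixed steel pointer just outside the rim, 106 mm from the wheel's axis, diamond-shaped, top 108 mm above the bench, on a thin post: marks where the handle stands at the start and must stand again after one turn. It can lie in any direction from the axis
- rack: loose white tube rack, 106 x 82 mm and 85 mm high, holding nine open glass tubes in three rows of three, rows 24 mm apart; stands in the shallow tray of the carriage. Origin: centre of its underside, 36 mm above the bench; y axis along the track, away from the wheel. It is moved by the wheel only
- rack_mid (a point): top of the centre tube, in the middle row, 121 mm above the bench
- nozzle_mid (a point): tip of the middle one of three nozzles under the white bridge, 144 mm above the bench; at the start over the row farthest from the wheel; the bridge is 164 mm wide across the track, 22 mm along it, its top 162 mm above the bench, 224 mm from the wheel's axis
- vial: bystander: small capped glass vial, 22 mm across, 45 mm high, on the base plate between wheel and rack; origin at its foot
- reagent: bystander: amber bottle, 52 mm across, 85 mm high, beyond the wheel; origin at its foot
- dishes: bystander: two stacked clear round dishes, 90 mm across, 29 mm high, on the right of the wheel; origin at the foot
- pipette: bystander: white hand pipette lying flat, about 255 mm long, 34 mm wide, 25 mm high, beyond the rack; origin near its middle, x along it
- tip_box: bystander: blue tip box, 87 x 122 x 63 mm, to the right of the wheel or left of the rack; origin at its underside
- beaker: bystander: empty glass beaker, 70 mm across, 90 mm high, to the right of the wheel or left of the rack; origin at its underside
- timer: bystander: flat white timer, 70 x 70 x 22 mm, to the right of the wheel or left of the rack; origin at its underside
Things that resemble listed ones, but are neither listed nor needed, are in the scene too. What is shaped like the rack but purple is not meant.

How it is judged:
By the outcome, as a careful person would: the job done as asked, in the order asked, and still so for the second after the job is handed in, with the robot touching nothing.
It also fails if it takes over 64 s, if anything falls off the work surface, if the arm or the gripper's body presses on something with over 40 N, if the wrist force passes 120 N, or if a joint passes its speed limit or range.

### The arm

A 6-joint arm with a two-finger parallel gripper is mounted at the origin on the work surface. World frame = base frame: x ahead of the robot, y to its left, z up, the work surface at z = 0. Lengths are in m, angles in rad, forces in N, time in s.
With the tool pointing down it reaches from about 0.275 to 0.825 m from the base axis. Payload 4.9 kg.
Tool frame: the origin (TCP) lies midway between the tips of the shut fingers; the grasp point (between the pads) lies 19 mm behind it (bot.grip_depth is the distance from the TCP to the grasp point, in m); y points along the fingers, x is the direction in which the jaws open and shut, and the axes are right-handed (so a half turn about y gives the same grasp; the last joint's range is limited). The gripper opens to 85 mm and grips with 20 to 120 N. Pads are 22 mm wide; open, the fingers measure 114 mm over their backs; the gripper's body (76 mm by 85 mm) begins 54 mm behind the grasp point. The pads swing forward as they close: fully open they stand 13 mm farther back than shut.
Start: joints at [-1.397, 0.326, -0.193, 1.052, 0, 1.437], TCP at [0.167, -0.524, 0.231] pointing down, gripper open.
Joint ranges: [-2.65, 2.65], [-0.97, 1.79], [-1.3, 1.35], [-1.93, 2.1], [-1.47, 1.37], [-3.14, 3.14]. Speed limits (rad/s): [2.57, 2.57, 3.14, 3.14, 3.14, 3.14].

### API

Orientations are given as a unit quaternion [w, x, y, z].
In Python, from cell import bot gives the robot as it stands. Calls block until the motion is done:
- bot.move_pose(position, orientation): joint-space move of the TCP to a pose.
- bot.move_linear(position, speed=0.15, rotation=None, until_force=None): straight line of the TCP; rotation=None keeps the orientation; speed is the mean speed in m/s. With until_force (N) it stops when the force on the tool has changed by that much, and returns True; else False.
- bot.goto_joints(angles): joint-space move.
- bot.set_gripper(opening, grasp_force=None): opening from 0.0 (shut) to 1.0 (fully open); grasp_force is the grip in N (None keeps the last); returns when the fingers have stopped.
- bot.wait(seconds).
- bot.solve_ik(position, orientation): joint angles nearest the present ones, or None.
- bot.camera(name): name is "scene" or "top" or "wrist"; returns the picture (480x640x3 uint8, red, green, blue); there is no depth.
- bot.calibration(name): a dict with "mtx" (3x3 intrinsics, pixels), "extrinsics" (4x4, takes a point from world to camera coordinates); the wrist camera has in their place "hand_eye" (4x4, takes a point from camera to tool coordinates, whose origin is the TCP and whose axes are the tool frame's). Camera axes: x right, y down, z forward; pixel columns grow to the right and rows downward; lengths in m; the calibration is good to about 2 mm. The wrist camera is an equidistant fisheye: a pixel r from the principal point sees the ray r / f radians off the axis. A picture is of the moment at which its call begins: read the wrist's pose just before it. calibration takes no time and is no camera call.
A pose or a line that the arm cannot do raises bot.PlanningError and nothing moves.
- bot.close_job(): hands the job in, once; it reports no verdict.
Trained networks look in the newest picture that a camera, given by its name, has taken for a name from the list of things; names that differ only in an ending like _2 or _b are one class to them, and where a whole thing is asked for, a point or a joint stands for the part that bears it (a point fixed in the world has none). Each returns a list of dicts, best first, with "confidence" (0 to 1); they miss things now and then, are a little off and sometimes report something else, mostly with a low value. They report only what shows in the picture. A call takes as long as a camera call. They do not tell look-alikes from the thing itself.
- bot.search_frame(camera, thing): "bbox" ([left, top, width, height] in pixels, round what is visible of it).
Readings, each from a call of its own:
- bot.read_clock(): time.
- bot.read_joint_positions(): joint angles.
- bot.read_joint_vel(): joint speeds.
- bot.read_joint_efforts(): joint torques, N m.
- bot.read_position(): TCP position.
- bot.read_tool_rot(): TCP orientation.
- bot.read_ft_force(): force on the tool from outside, world axes, zero at the start.
- bot.read_moment(): the same for the moment, N m.
- bot.read_gripper_width(): opening from 0.0 (shut) to 1.0 (fully open).
Only numpy, scipy, OpenCV 4.12 (cv2) and the standard library are available. Lean on these libraries where they do the work, as an engineer would, in place of code of your own. Each camera call takes 0.05 s, during which the arm holds its last target.

## Working session

There is one attempt and no reset: what is moved stays moved. The work goes in short steps, each a Python script; the robot and the scene stay as the last script left them, time stands still between calls to the robot, and variables do not carry over. Pictures are saved under pics/ and viewed, and the job is handed in when it is done.

```bash
ls; mkdir -p pics
python3 - <<'E'
from cell import bot
import cv2
for n in("scene","top","wrist"):
    im=bot.camera(n); cv2.imwrite(f"pics/{n}0.png",im[:,:,::-1])
    print(n,{k:(v.round(4).tolist() if hasattr(v,'round') else v) for k,v in bot.calibration(n).items()})
    for t in("wheel","handle","pointer_tip","rack","vial"):
        print(t,[(d['bbox'],round(d['confidence'],2)) for d in bot.search_frame(n,t)][:3])
print(bot.read_clock())
E
```

```text
pics
scene {'mtx': [[462.8458, 0.0, 319.0001], [0.0, 462.8458, 239.9153], [0.0, 0.0, 1.0]], 'extrinsics': [[0.6826, 0.7306, -0.0151, -0.3504], [0.459, -0.4448, -0.7691, -0.1422], [-0.5686, 0.5181, -0.639, 1.3292], [0.0, 0.0, 0.0, 1.0]]}
wheel [([248.8, 261.9, 78.4, 53.5], 0.85), ([103.0, 338.5, 52.5, 58.9], 0.3), ([247.4, 258.7, 91.2, 78.3], 0.25)]
handle [([304.1, 271.8, 20.1, 34.9], 0.96)]
pointer_tip [([248.4, 258.8, 90.5, 78.2], 0.86), ([309.4, 212.6, 61.0, 55.7], 0.42)]
rack [([308.0, 211.3, 61.2, 58.2], 0.73), ([293.8, 161.0, 47.3, 36.2], 0.72), ([366.4, 143.7, 38.0, 43.6], 0.69)]
vial [([221.7, 191.9, 178.3, 193.7], 0.56), ([334.0, 292.4, 12.3, 22.4], 0.48)]
top {'mtx': [[612.6487, 0.0, 319.2923], [0.0, 612.6487, 257.3266], [0.0, 0.0, 1.0]], 'extrinsics': [[-0.0257, -0.9994, 0.0225, 0.0076], [-0.9975, 0.0241, -0.0661, 0.5018], [0.0655, -0.0241, -0.9976, 1.5952], [0.0, 0.0, 0.0, 1.0]]}
wheel [([335.5, 193.0, 59.2, 68.0], 0.93)]
handle [([359.0, 196.1, 8.0, 17.2], 0.73)]
pointer_tip []
rack [([206.4, 332.6, 44.1, 48.6], 0.8), ([270.6, 231.4, 40.0, 46.9], 0.68), ([147.0, 181.0, 54.2, 50.9], 0.67)]
vial []
wrist {'mtx': [[371.6483, 0.0, 318.0715], [0.0, 371.6483, 237.277], [0.0, 0.0, 1.0]], 'hand_eye': [[1.0, 0.0007, 0.0008, -0.0004], [-0.0006, -0.2652, 0.9642, -0.1429], [0.0009, -0.9642, -0.2652, 0.0671], [0.0, 0.0, 0.0, 1.0]]}
wheel []
handle []
pointer_tip []
rack []
vial []
0.9
```

View pics/scene0.png

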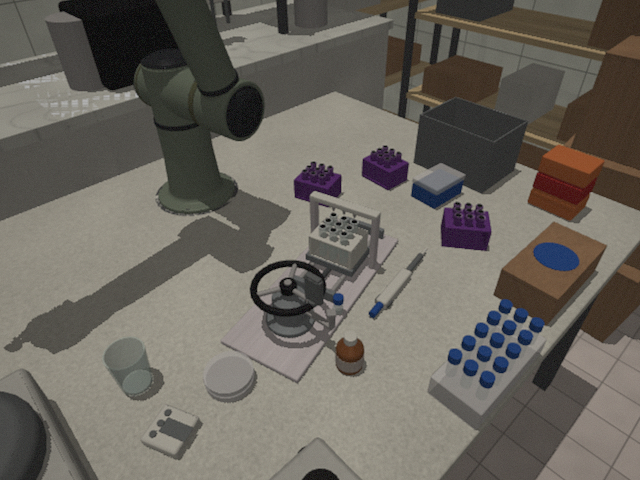

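View pics/top0.png

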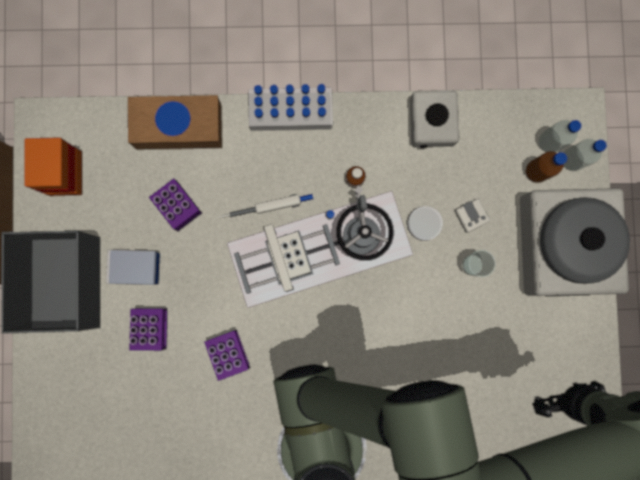

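Run:
```python
import cv2
a=cv2.imread("pics/top0.png")[150:320,230:430];cv2.imwrite("pics/topc.png",cv2.resize(a,(700,595),interpolation=2))
a=cv2.imread("pics/scene0.png")[190:350,220:410];cv2.imwrite("pics/scenec.png",cv2.resize(a,(712,600),interpolation=2))
```

```text
(no output)
```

View pics/topc.png

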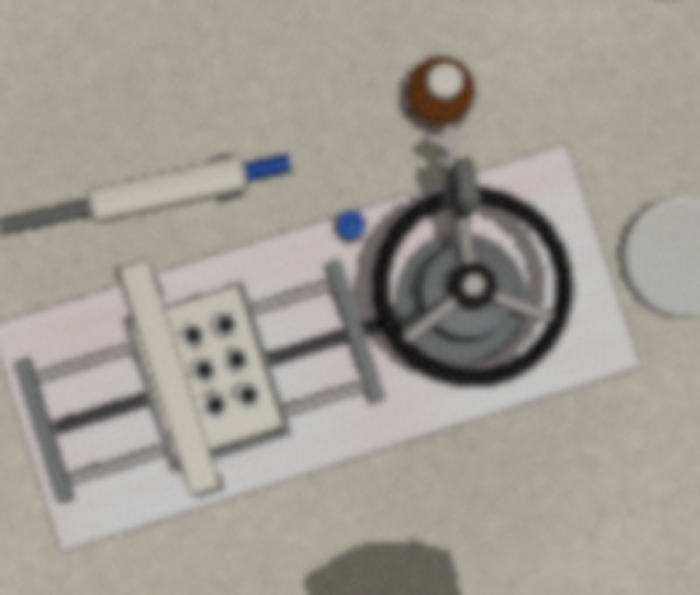

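View pics/scenec.png

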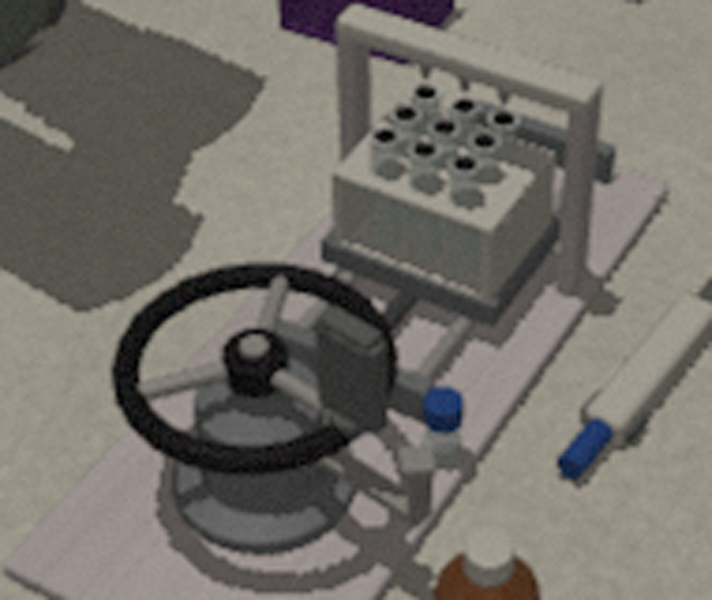

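```bash
cat > h.py <<'E'
import numpy as np,cv2
from cell import bot
from scipy.spatial.transform import Rotation as R
def ray(n,u,v,pose=None):
    c=bot.calibration(n);K=np.array(c['mtx'])
    if n=='wrist':
        p,q=pose; d=np.array([(u-K[0,2])/K[0,0],(v-K[1,2])/K[1,1]]);r=np.linalg.norm(d)
        dc=np.array([*(d/r*np.sin(r)),np.cos(r)])
        H=np.array(c['hand_eye']);M=R.from_quat(q,scalar_first=True).as_matrix()
        return M@H[:3,3]+p, M@H[:3,:3]@dc
    E=np.array(c['extrinsics']);d=np.linalg.solve(K,[u,v,1.])
    return -E[:3,:3].T@E[:3,3],E[:3,:3].T@d
def atz(n,u,v,z,pose=None):
    o,d=ray(n,u,v,pose);return o+d*(z-o[2])/d[2]
def quat(zdir):  # zdir: world xy direction of tool z; tool y down
    z=np.array([zdir[0],zdir[1],0.]);z/=np.linalg.norm(z);y=np.array([0,0,-1.]);x=np.cross(y,z)
    return R.from_matrix(np.c_[x,y,z]).as_quat(scalar_first=True)
def snap(n,f):
    pose=(np.array(bot.read_position()),np.array(bot.read_tool_rot()))
    im=bot.camera(n);cv2.imwrite(f,im[:,:,::-1]);return im,pose
E
python3 - <<'E'
from h import *
for n,u,v,z in [('top',365.1,231.4,.114),('scene',220+253/3.747,190+345/3.75,.114),('top',362.7,200,.172),('scene',220+353/3.747,190+328/3.75,.172),('top',360,188.5,.108),('scene',220+420/3.747,190+457/3.75,.108),('top',355.5,174,.085)]:
    print(n,u,v,atz(n,u,v,z).round(4))
print(bot.read_tool_rot(),R.from_quat(bot.read_tool_rot(),scalar_first=True).as_matrix().round(2))
c=np.array([.523,-.103])
for a in range(0,360,30):
    d=np.array([np.cos(np.radians(a)),np.sin(np.radians(a))])
    q=bot.solve_ik([*(c),.3],quat(d)); print(a,None if q is None else np.round(q,2))
E
```

```text
top 365.1 231.4 [ 0.5572 -0.118   0.114 ]
scene 287.52068321323725 282.0 [ 0.5575 -0.1206  0.114 ]
top 362.7 200 [ 0.6267 -0.1087  0.172 ]
scene 314.2087002935682 277.4666666666667 [ 0.6281 -0.1151  0.172 ]
top 360 188.5 [ 0.666  -0.1091  0.108 ]
scene 332.08967173738995 311.8666666666667 [ 0.6656 -0.1081  0.108 ]
top 355.5 174 [ 0.7076 -0.1009  0.085 ]
[-0.5707302   0.57074587 -0.41743564  0.41744901] [[ 0.3   0.    0.95]
 [-0.95 -0.    0.3 ]
 [ 0.   -1.   -0.  ]]
0 [-0.33  0.26 -0.11  1.2   0.    2.81]
30 [-0.33  0.26 -0.11  1.2   0.    2.29]
60 [-0.33  0.26 -0.11  1.2   0.    1.76]
90 [-0.33  0.26 -0.11  1.2   0.    1.24]
120 [-0.33  0.26 -0.11  1.2   0.    0.71]
150 [-0.33  0.26 -0.11  1.2   0.    0.19]
180 [-0.33  0.26 -0.11  1.2   0.   -0.33]
210 [-0.33  0.26 -0.11  1.2   0.   -0.86]
240 [-0.33  0.26 -0.11  1.2   0.   -1.38]
270 [-0.33  0.26 -0.11  1.2   0.   -1.9 ]
300 [-0.33  0.26 -0.11  1.2   0.   -2.43]
330 [-0.33  0.26 -0.11  1.2   0.   -2.95]
```

Run:
```python
from h import *
c=np.array([.5575,-.119]);z=np.array([-.087,.996])
bot.set_gripper(0.0)
p=[*(c-.075*z),.30]
bot.move_pose(p,quat(z))
im,pose=snap('wrist','pics/w1.png');print(pose,bot.read_joint_positions(),bot.read_clock())
cv2.imwrite('pics/w1b.png',im[:,:,::-1])
np.save('w1.npy',np.r_[pose[0],pose[1]])
for t in("wheel","handle","pointer_tip"): print(t,[(d['bbox'],round(d['confidence'],2)) for d in bot.search_frame('wrist',t)][:2])
```

```text
(array([ 0.56356023, -0.1946673 ,  0.29983936]), array([-0.70640096,  0.70652345,  0.03004297, -0.0303268 ])) [-4.56377467e-01  3.82375525e-01  6.42405966e-02  1.25294474e+00
 -2.42794324e-04  1.02920101e+00] 3.6083
wheel [([235.0, 49.2, 193.0, 156.5], 0.63), ([238.0, 49.1, 206.9, 157.4], 0.23)]
handle [([367.5, 113.3, 61.1, 29.6], 0.88)]
pointer_tip [([236.6, 51.7, 205.5, 155.4], 0.73), ([313.4, 376.7, 12.4, 7.4], 0.43)]
```

View pics/w1.png

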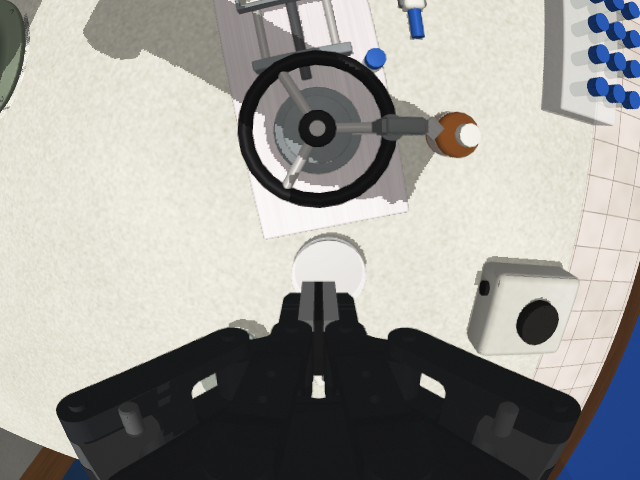

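Run:
```python
from h import *
im=cv2.imread('pics/w1b.png')
cv2.imwrite('pics/w1c.png',cv2.resize(im[40:220,225:495],(800,533),interpolation=2))
w=np.load('w1.npy');pose=(w[:3],w[3:])
# dark rim fit: undistort each dark pixel to plane z=.111-ish and fit circle of outer/inner
ys,xs=np.where(im.max(2)<40); m=(ys<215)&(xs>230)&(xs<410)
P=np.array([atz('wrist',x,y,.104,pose)[:2] for x,y in zip(xs[m],ys[m])])
from scipy.optimize import least_squares
c=np.array([.5575,-.119])
for k in range(4):
    r=np.linalg.norm(P-c,axis=1);Q=P[(r>.057)&(r<.076)]
    s=least_squares(lambda v:np.linalg.norm(Q-v[:2],axis=1)-v[2],[*c,.066]);c=s.x[:2]
print(s.x,len(Q))
for n,u,v,z in[('hub',317,128,.114),('ptr',436,127,.108)]:
    a=atz('wrist',u,v,z,pose)[:2];d=a-c;print(n,a,np.linalg.norm(d),np.degrees(np.arctan2(d[1],d[0])))
```

```text
Traceback (most recent call last):
  File "h.py", line 14, in atz
    o,d=ray(n,u,v,pose);return o+d*(z-o[2])/d[2]
        ~~~^^^^^^^^^^^^
  File "h.py", line 5, in ray
    c=bot.calibration(n);K=np.array(c['mtx'])
ValueError: time passes only in moves, steps and waits
```

View pics/w1c.png

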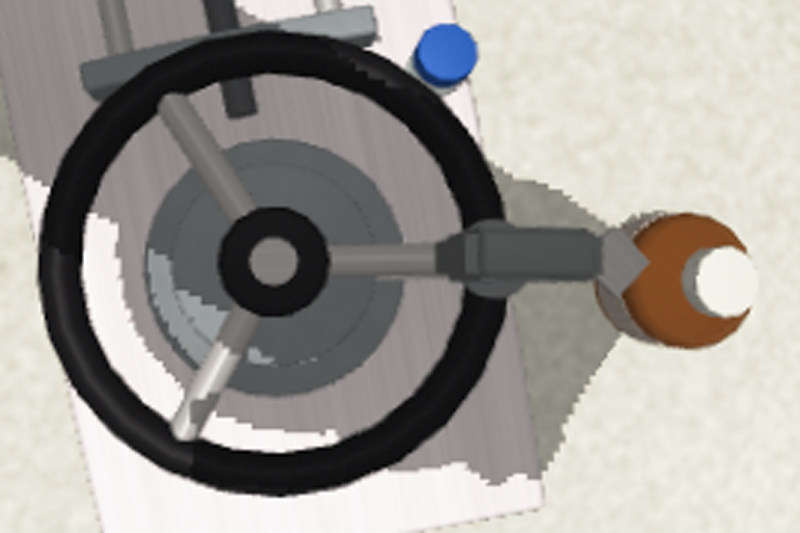

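```bash
sed -i "s/^def ray/from functools import lru_cache\n@lru_cache\ndef cal(n): return bot.calibration(n)\ndef ray/; s/c=bot.calibration(n)/c=cal(n)/" h.py
cat > fit.py <<'E'
from h import *
from scipy.optimize import least_squares
def rimfit(im,pose,c=np.array([.5575,-.119])):
    H,W=im.shape[:2]; K=cal('wrist')['mtx']
    ys,xs=np.where(im.max(2)<40); m=(ys<260)&(xs>200)&(xs<430)
    P=np.array([atz('wrist',x,y,.104,pose)[:2] for x,y in zip(xs[m],ys[m])])
    for k in range(5):
        r=np.linalg.norm(P-c,axis=1);Q=P[(r>.055)&(r<.077)]
        s=least_squares(lambda v:np.linalg.norm(Q-v[:2],axis=1)-v[2],[*c,.066]);c=s.x[:2]
    return s.x
E
python3 - <<'E'
from fit import *
im=cv2.imread('pics/w1b.png')
w=np.load('w1.npy');pose=(w[:3],w[3:])
s=rimfit(im,pose);c=s[:2];print(s)
k=270/800
for n,u,v,z in[('hub',274,261,.114),('ptr',625,262,.108),('handle_top',545,253,.172)]:
    a=atz('wrist',225+u*k-.3,40+v*k-.3,z,pose)[:2];d=a-c;print(n,a,np.linalg.norm(d),np.degrees(np.arctan2(d[1],d[0])))
print(bot.read_clock())
E
```

```text
[ 0.55605437 -0.11926892  0.06588085]
hub [ 0.55626529 -0.11919322] 0.00022408785892451141 19.743472049489778
ptr [ 0.66430793 -0.10662838] 0.10898906459785816 6.660146354305132
handle_top [ 0.62285059 -0.11123608] 0.06727749113191722 6.857401798670027
3.7583
```

```bash
cat >> fit.py <<'E'
C=np.array([.5561,-.1192]);TH0=np.radians(6.7);Z=.137
def rt(th): return np.array([np.cos(th),np.sin(th)]),np.array([np.sin(th),-np.cos(th)])
def pos(phi,lag,z=Z,rad=.066):
    r,t=rt(TH0-phi);return [*(C+rad*r-lag*t),z]
def ori(phi,back): 
    t=rt(TH0-phi)[1];return quat(-t if back else t)
def lagof(phi):
    r,t=rt(TH0-phi);d=np.array(bot.read_position())[:2]-C;return -d@t,d@r
E
python3 - <<'E'
from fit import *
np.set_printoptions(precision=4,suppress=True)
bot.move_pose(pos(0,.040,.24),ori(0,True))
bot.move_linear(pos(0,.040),speed=.1)
print(bot.read_ft_force(),bot.read_joint_positions())
print(bot.move_linear(pos(0,.012),speed=.02,until_force=1.2))
print(lagof(0),bot.read_ft_force(),bot.read_position(),bot.read_clock())
E
```

```text
[ 0.4961  0.4625 -0.1634] [-0.2347  0.5274 -0.1286  0.9133  0.      1.2193]
True
(np.float64(0.016750996757796566), np.float64(0.06573904545742078)) [-0.5006 -0.4311  0.374 ] [ 0.6194 -0.0949  0.1365] 6.6417
```

Run:
```python
from fit import *
im,pose=snap('wrist','pics/w2.png')
for i in range(4): print(np.round(bot.read_ft_force(),2),bot.wait(.05))
print(lagof(0))
```

```text
[ 0.27 -0.15 -0.66] False
[ 0.6   0.59 -0.72] False
[-0.58  0.23 -0.43] False
[ 0.23 -0.12 -0.22] False
(np.float64(0.01735264348118331), np.float64(0.06526763690078635))
```

View pics/w2.png

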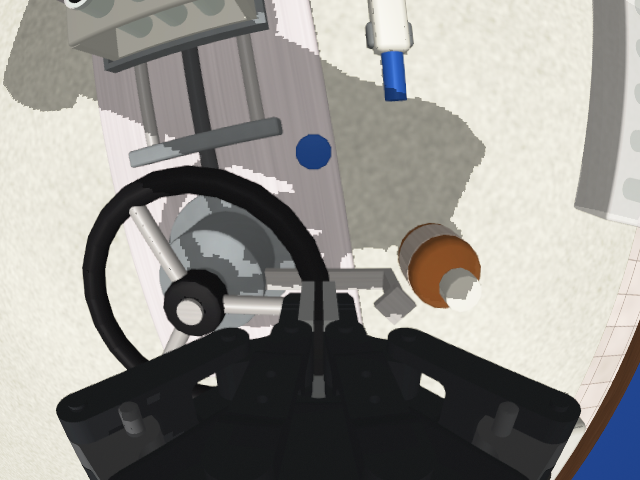

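```bash
cat >> fit.py <<'E'
def stroke(a,b,back,lag=.017,step=12,speed=.05):
    n=int(np.ceil((b-a)/step))
    for k in np.linspace(a,b,n+1)[1:]:
        p=np.radians(k)
        bot.move_linear(pos(p,lag),speed=speed,rotation=ori(p,back))
        f=np.array(bot.read_ft_force());r,t=rt(TH0-p)
        print(round(k),'Ft %.1f Fr %.1f Fz %.1f lag %.4f rad %.4f'%(f[:2]@t,f[:2]@r,f[2],*lagof(p)))
E
python3 - <<'E'
from fit import *
bot.move_linear(pos(0,.045),speed=.1)
bot.move_linear(pos(0,.045,.24),speed=.2)
q=bot.solve_ik(pos(0,.045,.24),ori(0,False))
if q is not None: print(np.round(q,2))
bot.move_pose(pos(0,.045,.24),ori(0,False))
print(np.round(bot.read_joint_positions(),2))
bot.move_linear(pos(0,.045),speed=.1)
bot.move_linear(pos(0,.022),speed=.1)
print(lagof(0))
stroke(0,48,False)
print(bot.read_clock())
im,pose=snap('wrist','pics/w3.png');im,pose=snap('scene','pics/s3.png')
E
```

```text
[-0.23  0.45  0.02  1.14  0.   -1.91]
[-0.23  0.45  0.02  1.14 -0.   -1.91]
(np.float64(0.020893606320298404), np.float64(0.06605849072003506))
12 Ft 0.5 Fr -0.3 Fz 0.7 lag 0.0171 rad 0.0659
24 Ft 0.4 Fr 0.6 Fz 0.1 lag 0.0172 rad 0.0659
36 Ft -0.8 Fr 0.6 Fz 0.3 lag 0.0171 rad 0.0659
48 Ft 0.1 Fr 0.5 Fz 1.1 lag 0.0171 rad 0.0659
14.0333
```

View pics/w3.png

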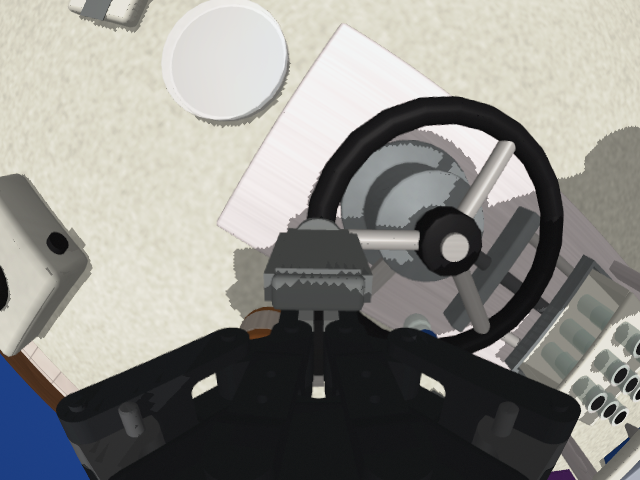

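View pics/s3.png

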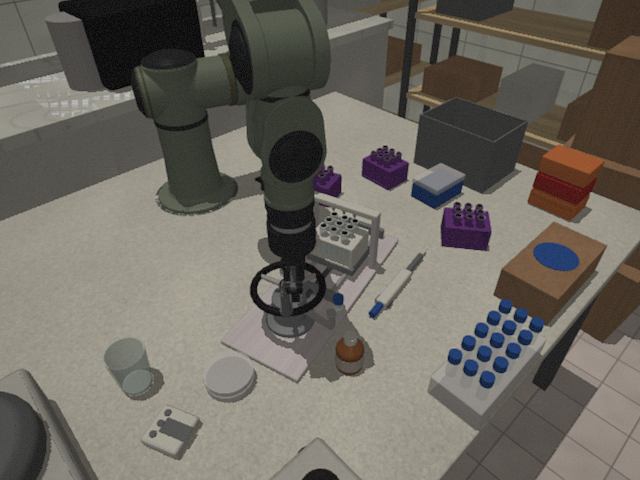

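Run:
```python
from fit import *
stroke(48,180,False,step=15)
p=np.pi
bot.move_linear(pos(p,.045),speed=.1)
bot.move_linear(pos(p,.045,.225),speed=.2)
j=np.array(bot.read_joint_positions());print(j.round(2))
im,pose=snap('wrist','pics/w4.png')
bot.move_pose(pos(p,.045,.225),ori(p,True))
print(np.round(bot.read_joint_positions(),2),bot.read_clock())
```

```text
63 Ft -0.2 Fr -0.6 Fz -0.3 lag 0.0171 rad 0.0660
77 Ft -0.1 Fr 0.3 Fz 0.0 lag 0.0171 rad 0.0660
92 Ft -0.7 Fr 0.5 Fz -0.7 lag 0.0171 rad 0.0660
107 Ft 0.2 Fr 0.5 Fz -0.3 lag 0.0171 rad 0.0659
121 Ft 0.5 Fr 0.2 Fz -0.0 lag 0.0171 rad 0.0659
136 Ft 0.0 Fr -0.6 Fz 0.3 lag 0.0171 rad 0.0659
151 Ft -0.7 Fr 0.3 Fz -0.5 lag 0.0171 rad 0.0659
165 Ft -0.4 Fr -0.3 Fz 0.6 lag 0.0171 rad 0.0659
180 Ft 0.3 Fr 0.4 Fz 1.0 lag 0.0171 rad 0.0659
[-0.47  0.28 -0.27  1.02  0.    0.98]
[-0.47  0.28 -0.27  1.02 -0.   -2.16] 22.3583
```

View pics/w4.png

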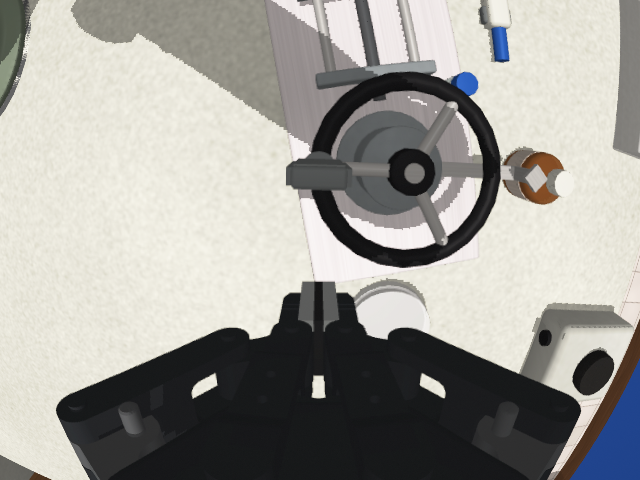

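Run:
```python
from fit import *
p=np.pi
bot.move_linear(pos(p,.045),speed=.1)
bot.move_linear(pos(p,.022),speed=.1)
stroke(180,345,True,step=15)
p=np.radians(345)
bot.move_linear(pos(p,.03),speed=.1)
im,pose=snap('wrist','pics/w5.png');np.save('w5.npy',np.r_[pose[0],pose[1]])
print(np.round(bot.read_joint_positions(),2),bot.read_clock())
```

```text
195 Ft -0.3 Fr 0.7 Fz 0.1 lag 0.0171 rad 0.0659
210 Ft 0.1 Fr -0.1 Fz -0.5 lag 0.0171 rad 0.0660
225 Ft 0.2 Fr 0.8 Fz -0.6 lag 0.0171 rad 0.0660
240 Ft 0.2 Fr -1.8 Fz 0.2 lag 0.0171 rad 0.0660
255 Ft -0.3 Fr -0.3 Fz 0.7 lag 0.0171 rad 0.0660
270 Ft -0.0 Fr -0.1 Fz -0.0 lag 0.0171 rad 0.0660
285 Ft -0.3 Fr -0.2 Fz 1.1 lag 0.0171 rad 0.0659
300 Ft -0.5 Fr -0.2 Fz -0.3 lag 0.0171 rad 0.0659
315 Ft -0.0 Fr 1.4 Fz -0.4 lag 0.0171 rad 0.0659
330 Ft 0.3 Fr -0.6 Fz -0.0 lag 0.0171 rad 0.0659
345 Ft 0.2 Fr 0.2 Fz 0.2 lag 0.0171 rad 0.0659
[-0.23  0.51 -0.16  0.9  -0.    0.96] 29.8
```

View pics/w5.png

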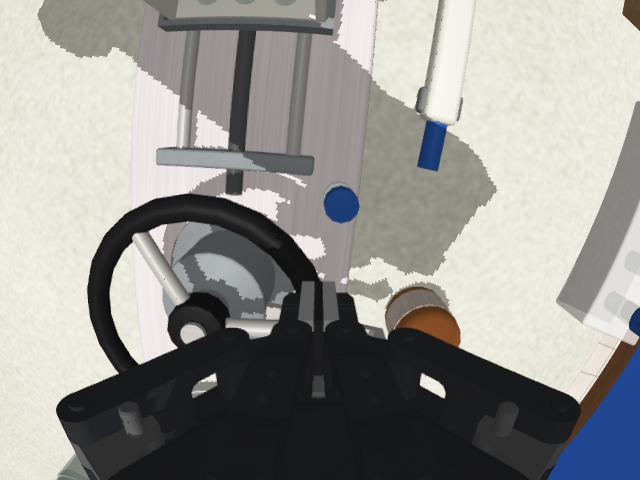

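Run:
```python
from fit import *
p=np.radians(345)
bot.move_linear(pos(p,.022),speed=.1)
stroke(345,357,True,step=6,speed=.03)
p=np.radians(357)
bot.move_linear(pos(p,.04),speed=.1)
bot.move_linear(pos(p,.04,.22),speed=.2)
w=np.load('w1.npy');bot.move_pose(w[:3],w[3:])
im,pose=snap('wrist','pics/w6.png');np.save('w6.npy',np.r_[pose[0],pose[1]])
print(pose,bot.read_clock())
a=cv2.imread('pics/w1b.png');b=cv2.imread('pics/w6.png')
cv2.imwrite('pics/cmp.png',np.vstack([cv2.resize(i[60:200,225:495],(578,300),interpolation=2) for i in (a,b)]))
```

```text
351 Ft -1.4 Fr -0.6 Fz 0.6 lag 0.0168 rad 0.0659
357 Ft -1.0 Fr -0.5 Fz -0.6 lag 0.0170 rad 0.0660
(array([ 0.56318724, -0.19392671,  0.29816803]), array([ 0.70710862, -0.70581465, -0.02943054,  0.03093432])) 32.6667
```

View pics/cmp.png

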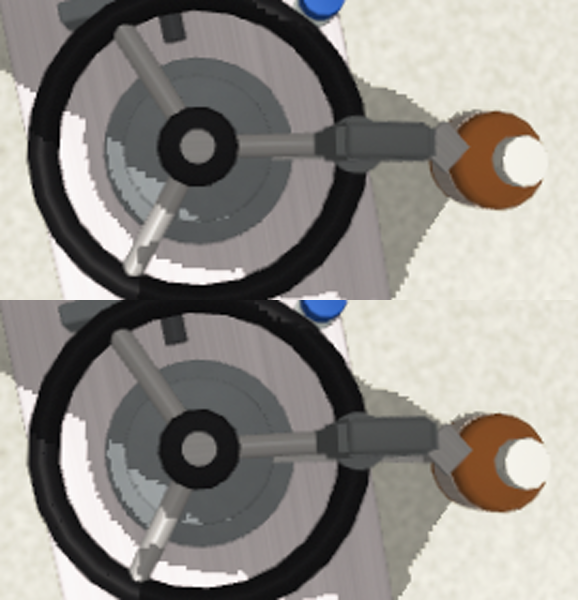

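```bash
cat > rot.py <<'E'
from fit import *
def topdown(im,pose,z,c,half=.12,n=720,ang=0):
    g=np.linspace(-half,half,n);X,Y=np.meshgrid(g,-g)  # rows down = -Y ; cols = X
    P=np.stack([c[0]+X,c[1]+Y,np.full_like(X,z)],-1)
    k=cal('wrist');H=np.array(k['hand_eye']);K=np.array(k['mtx']);M=R.from_quat(pose[1],scalar_first=True).as_matrix()
    q=((P-pose[0])@M-H[:3,3])@H[:3,:3]
    th=np.arctan2(np.hypot(q[...,0],q[...,1]),q[...,2]);ph=np.arctan2(q[...,1],q[...,0])
    return cv2.remap(im,(K[0,2]+K[0,0]*th*np.cos(ph)).astype(np.float32),(K[1,2]+K[1,1]*th*np.sin(ph)).astype(np.float32),2)
def rot(fa,wa,fb,wb):
    out=[]
    ims=[]
    for f,w in((fa,wa),(fb,wb)):
        im=cv2.imread(f);w=np.load(w);pose=(w[:3],w[3:]);c=rimfit(im,pose)[:2]
        ims.append((im,pose,c));print(f,c)
    # fixed frame check: base plate rotation (pose noise)
    A,B=[topdown(i,p,.104,c) for i,p,c in ims]
    A2,B2=[topdown(i,p,.172,c) for i,p,c in ims]
    def ecc(a,b,mask):
        W=np.eye(2,3,dtype=np.float32)
        cc,W=cv2.findTransformECC(cv2.cvtColor(a,6),cv2.cvtColor(b,6),W,cv2.MOTION_EUCLIDEAN,(3,300,1e-7),mask,5)
        return round(float(np.degrees(np.arctan2(W[1,0],W[0,0]))),2),W[:,2].round(1),round(cc,3)
    S=3000;cx=360
    def pt(r,a):return (int(cx+S*r*np.cos(a)),int(cx-S*r*np.sin(a)))
    for name,a in(('handle spoke',TH0),('s2',TH0+2.0944),('s3',TH0-2.0944)):
        m=np.zeros((720,720),np.uint8)
        cv2.line(m,pt(.02,a),pt(.055 if a!=TH0 else .042,a),255,44)
        # angle of shift with hub fixed: correlate polar
        pa,pb=[cv2.GaussianBlur(cv2.cvtColor(i,6),(0,0),2).astype(float) for i in(A,B)]
        rs=np.linspace(.022,.054 if a!=TH0 else .042,60)
        gr=np.radians(np.arange(-12,12,.1))
        def prof(p):
            M=np.array([[cv2.getRectSubPix(p.astype(np.float32),(1,1),(cx-.5+S*r*np.cos(a+g),cx-.5-S*r*np.sin(a+g)))[0,0] for g in gr] for r in rs]);return M
        Ma,Mb=prof(pa),prof(pb);best=[]
        ga,gb=np.gradient(Ma,axis=1),np.gradient(Mb,axis=1)
        for s in range(-70,71):
            x=ga[:,70:-70];y=gb[:,70+s:gb.shape[1]-70+s];best.append((x*y).sum()/np.sqrt((x*x).sum()*(y*y).sum()))
        k=int(np.argmax(best));print(name,'rot ccw deg',round((k-70)*.1,2),round(best[k],2))
    m=np.zeros((720,720),np.uint8);cv2.line(m,pt(.050,TH0),pt(.082,TH0),255,70)
    try: print('handle top ecc (image sense)',ecc(A2,B2,m))
    except cv2.error as e: print('ecc fail')
    m=np.zeros((720,720),np.uint8);cv2.circle(m,pt(.106,TH0),36,255,-1)
    C_,D_=[topdown(i,p,.108,c) for i,p,c in ims]
    try: print('pointer ecc',ecc(C_,D_,m))
    except cv2.error as e: print('ecc fail')
    return A,B,A2,B2
if __name__=='__main__':
    import sys
    A,B,A2,B2=rot('pics/w1b.png','w1.npy',*sys.argv[1:3]);cv2.imwrite(sys.argv[3],np.vstack([cv2.resize(x[150:570],(720//1,420))[:300] if 0 else cv2.resize(x[200:520,250:],(440,300)) for x in(A2,B2)]))
E
python3 rot.py pics/w6.png w6.npy pics/cmp2.png
```

```text
pics/w1b.png [ 0.55605309 -0.11926924]
pics/w6.png [ 0.55602959 -0.11926279]
handle spoke rot ccw deg 2.3 0.96
s2 rot ccw deg 2.2 0.96
s3 rot ccw deg 2.0 0.63
handle top ecc (image sense) (1.24, array([  6.8, -17. ], dtype=float32), 0.915)
pointer ecc (1.79, array([ 10.2, -21.3], dtype=float32), 0.903)
```

View pics/cmp2.png

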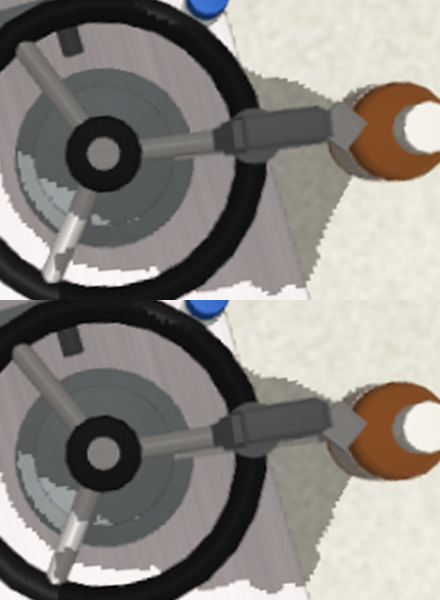

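```bash
python3 - <<'E'
from fit import *
p=np.radians(359.0)
bot.move_pose(pos(p,.04,.22),ori(p,True))
bot.move_linear(pos(p,.04),speed=.1)
bot.move_linear(pos(p,.023),speed=.08)
bot.move_linear(pos(p,.017),speed=.02)
print(lagof(p))
bot.move_linear(pos(p,.04),speed=.08)
bot.move_linear(pos(p,.04,.22),speed=.2)
w=np.load('w1.npy');bot.move_pose(w[:3],w[3:])
im,pose=snap('wrist','pics/w7.png');np.save('w7.npy',np.r_[pose[0],pose[1]])
im,pose=snap('scene','pics/s7.png')
print(bot.read_clock())
E
python3 rot.py pics/w7.png w7.npy pics/cmp3.png
```

```text
(np.float64(0.01699341207784233), np.float64(0.0660400472872875))
36.9167
pics/w1b.png [ 0.55605323 -0.11926937]
pics/w7.png [ 0.55604427 -0.11926711]
handle spoke rot ccw deg 0.3 0.96
s2 rot ccw deg 0.2 0.96
s3 rot ccw deg 0.1 0.96
handle top ecc (image sense) (0.27, array([ 1.2, -3.4], dtype=float32), 0.997)
pointer ecc (0.61, array([ 3.4, -7.5], dtype=float32), 0.994)
```

View pics/cmp3.png

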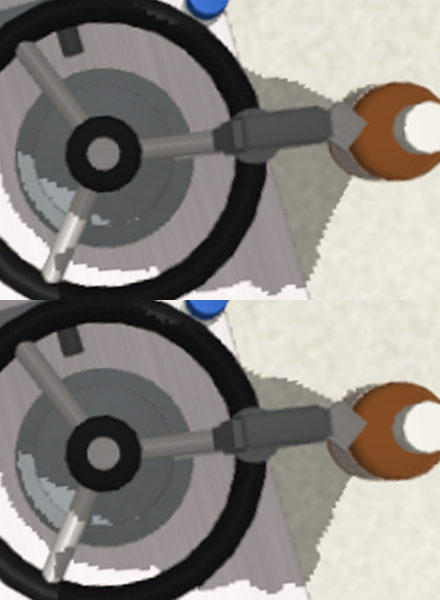

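View pics/s7.png

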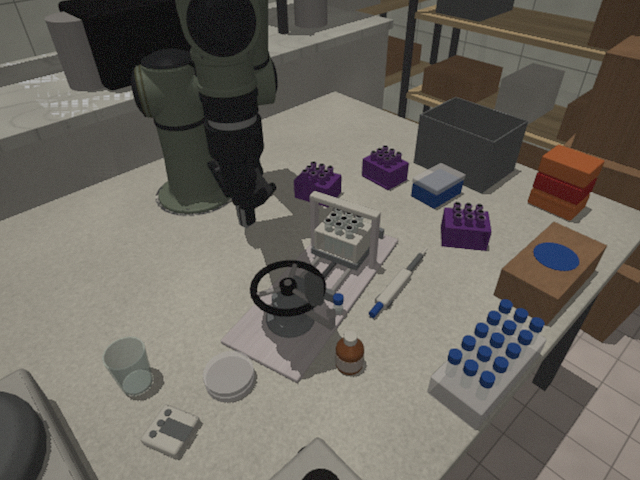

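Run:
```python
from h import *
print(np.round(bot.read_ft_force(),2)); bot.close_job()
```

```text
[-0.49 -0.45  0.76]
the job is handed in; nothing more can be done
```

I pushed the hand wheel clockwise through one turn with the shut fingertips, pressing only on the rear side of the handle. I did it in two half-turn strokes, then a short final nudge, then backed off and moved clear. The job was handed in at about 37 s.

- **Wheel angle:** in wrist pictures from the same viewpoint as at the start, the three spokes and the handle top show the wheel 0.1–0.3° short of one full turn. The handle is back in line with the pointer and has not run past it.
- **Pointer check:** the pointer, which is fixed, showed an apparent 0.6° shift in the same comparison. I put this down to the handle partly hiding it.
- **Rack and bench:** the last scene picture shows the rack moved along its track and the vial, bottle, dishes and pipette apparently where they were. I judged both by eye and did not measure how far the rack moved.
- **Forces:** the forces I read between pushes stayed within about 2 N, and the force on the tool at the end was only noise.

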